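# Load the label maker and snap its lid shut

### The arm

A 6-joint arm with a two-finger parallel gripper is mounted at the origin on a cart in front of the work surface, level with it; the furniture and walls round the work are solid. World frame = base frame: x ahead of the robot, y to its left, z up, the work surface at z = 0. Lengths are in m, angles in rad, forces in N, time in s.
With the tool pointing down it reaches from about 0.325 to 0.9 m from the base axis. Payload 3.5 kg.
Tool frame: the origin (TCP) lies where the fingers leave the gripper's body, on its centre line; the fingertips stand 73 mm ahead of it and the grasp point (between the pads) lies 54 mm ahead of it (nose_length is the distance from the TCP to the fingertips, in m); y points along the fingers, x is the direction in which the jaws open and shut, and the axes are right-handed (so a half turn about y gives the same grasp; the last joint's range is limited). The gripper opens to 85 mm and grips with 20 to 120 N. Pads are 22 mm wide; open, the fingers measure 114 mm over their backs; the gripper's body (76 mm by 85 mm) begins 54 mm behind the grasp point. The pads swing forward as they close: fully open they stand 13 mm farther back than shut.
Start: joints at [1.031, 0.276, -0.026, 1.268, 0, 1.467], TCP at [0.264, 0.566, 0.304] pointing down, gripper open.
Joint ranges: [-3.12, 3.12], [-0.85, 1.88], [-1.08, 1.24], [-1.95, 2.15], [-1.57, 1.53], [-3.14, 3.14]. Speed limits (rad/s): [2.57, 2.57, 3.14, 3.14, 3.14, 3.14].

### API

Orientations are given as a unit quaternion [x, y, z, w].
In Python, from bench import * gives the robot as it stands.
- The arm moves only by the shell command python3 -m crank 'ROWS' [FORCE]. ROWS is JSON, a list of rows, each a list of 5 numbers: the shift along the tool's x, y, z in mm, then the turn about the tool's y in degrees, then the finger opening in mm, from 0 to 85.4. A call has 1 to 20 rows; each row shifts and turns the commanded pose from where the row before left it, along the tool's axes as they then stand; what a row does not reach is not made up. A row lasts 1/12 s, in which the tool goes at most 41.7 mm and 7.16 degrees, less where a joint would pass 70% of its speed; a pose out of reach is approached as far as the arm can. A call with a gripper value outside its range is refused whole. The fingers move at their own pace and stop on an object; FORCE is the grip in N (left out, the last holds). Time passes only in rows, so rows that do not move let the fingers close. It gives the time, the measured TCP pose, the force and the opening at its end, in the units of the state.
- state(): the state, without advancing time (a new reading comes with each control period).
- camera(name): name is "side" or "top" or "wrist"; returns the picture (384x512x3 uint8, red, green, blue); there is no depth.
- camera_info(name): a dict with "camera_matrix" (3x3 intrinsics, pixels), "cam_to_world" (4x4, takes a point from camera to world coordinates). Camera axes: x right, y down, z forward; pixel columns grow to the right and rows downward; lengths in m; the calibration is good to about 2 mm. A picture is of the moment at which its call begins: read the wrist's pose just before it. camera_info takes no time and is no camera call; for the wrist camera it gives the pose at the moment of the call.
- sign_off(): hands the job in, once; it reports no verdict.
The state is a dict: "time_s": time; "qpos": joint angles; "qvel": joint speeds; "joint_torque": joint torques, N m; "tool_pos": TCP position; "orientation": TCP orientation; "wrist_force": force on the tool from outside, world axes, zero at the start; "wrist_torque": the same for the moment, N m; "finger_gap": finger opening in m.
Only numpy, scipy, OpenCV 4.12 (cv2) and the standard library are available. Lean on these libraries where they do the work, as an engineer would, in place of code of your own. Each camera call takes 0.05 s, during which the arm holds its last target. There are 200 camera calls.

### The job

Load the label maker: take the thicker of the two tape cassettes out of the rack, lay it printed face up and seat it right down in the label maker's bay, its cut corner at the bay's filled corner. Then swing the lid over and press its free edge down firmly but not brutally until the spring catch clicks and the lid stays shut by itself. Leave the thin cassette in the rack and do not disturb the other things on the cabinet.

Things in the scene. Friction and masses are not known exactly. Their poses are not given: they have to be found in the camera images.
- cassette: The thicker tape cassette, 90 g: flat light grey block. x along its 90 mm length, y (24 mm thick) out of its printed face (paper label, two dark rings), z across its 60 mm. Origin: middle of the edge it stands on; spans x -45..45, y -12..12, z 0..60 mm. One corner is cut away: nothing at x 23..45, z 42..60. Starts upright in either rack slot (drawn at random), z up, y towards the robot.
- cassette_mid (a point): Centre of the thicker cassette's 90 x 60 x 24 mm block (30 mm along z from its origin); axes as the cassette's. Set upright on a flat surface it stands; pushed sideways near its top it tips over flat. The cabinet top between rack and label maker is free, over 130 mm wide.
- thin_cassette: The other cassette, of the same outline and axes but only 14 mm thick, in the other slot. It stays there.
- rack: Low dark steel rack, 140 x 100 mm, fixed. Origin: centre of underside; its two slots run along y, with centres at x -31 and +31 mm. Slot floors are 6 mm above the surface; slots 28 mm wide, 94 mm long, their 4 mm side ribs end 22 mm above the surface. A cassette standing in it reaches up to 66 mm. The end lips are 16 mm high.
- maker: Grey desktop label maker, 170 mm deep (x) x 150 mm wide (y), fixed. Origin: centre of its underside; x points from its key panel (robot's side) to its hinge at the rear, y to the left, z up. The deck is 40 mm high, with the bay sunk in it.
- bay (a point): Centre of the bay's floor, 14 mm above the surface; axes as the label maker's. Bay 95 (x) x 64 (y) x 26 mm deep, far right corner filled (x 26..47, y -32..-17). Mid of both long sides: finger recess 40 mm along x, 28 mm outward, down to the floor, for holding the cassette across its 60 mm. Seated: cassette_mid 12 mm above here, cassette y up, its x along the bay's x, its z along the bay's -y.
- lid (a joint): Lid angle (rad): 0 shut (stop), 1.95 fully open, past upright. A light spring (1 N at the free edge) lifts it unless it is caught. The catch, mid of the free edge, resists from about 0.10 rad, hardest near 0.09 (about 10 N at the free edge, more nearer the hinge), snaps over at about 0.05; caught, the lid rests below 0.015. A cassette not fully down keeps it from shutting. Over 60 N breaks it.
- lid_hinge (a point): Middle of the lid's hinge axis, 44 mm above the surface, 75 mm behind the label maker's centre; the axis runs along the label maker's y. Axes turn with the lid.
- lid_edge (a point): Middle of the lid's free edge on its outer (upper) face, 121 mm from the hinge along the lid and 5 mm outside the hinge axis. Axes turn with the lid: x from here to the hinge, z out of the outer face. The lid is a plate 125 x 146 x 8 mm; a catch bar hangs 15 mm below it near this edge.
- sticky_pad: Pad of sticky notes, 76 x 76 x 18 mm, origin under its centre, a bystander behind the space between rack and label maker.
- stapler: Stapler, 148 x 37 x 40 mm, origin under its centre, a bystander at the left of the label maker.
- mug: White mug, 92 x 127 x 95 mm, origin under its middle, a bystander far left, beyond the black power-supply box.

How it is judged:
By the outcome, as a careful person would: the job done as asked, in the order asked, and still so for the second after the job is handed in, with the robot touching nothing.
It also fails if it takes over 62 s, if anything falls off the work surface, if the arm or the gripper's body presses on something with over 40 N, if the wrist force passes 120 N, or if a joint passes its speed limit or range.

## Working session

There is one attempt and no reset: what is moved stays moved. The work goes in short steps, Python scripts to look and compute and a shell command to move; the robot and the scene stay as the last step left them, time stands still between calls to the robot, and variables do not carry over. Pictures are saved under pics/ and viewed, about 8 in all and at most 12, crops included, and the job is handed in when it is done.

```bash
mkdir -p pics; ls; python3 - <<'E'
from bench import *
import cv2,json
for n in("top","side"):
    im=camera(n); cv2.imwrite(f"pics/{n}0.png",im[:,:,::-1]); i=camera_info(n); print(n,i["camera_matrix"],i["cam_to_world"])
s=state();print(s)
E
```

```text
pics
top [[350.28684719   0.         259.03486175]
 [  0.         350.28684719 186.36505472]
 [  0.           0.           1.        ]] [[ 0.13040856 -0.97016742  0.20437415  0.31808007]
 [-0.99145812 -0.12717124  0.02895292  0.03158464]
 [-0.00209867 -0.20640412 -0.97846458  1.06111813]
 [ 0.          0.          0.          1.        ]]
side [[358.81766377   0.         253.74305691]
 [  0.         358.81766377 197.26186421]
 [  0.           0.           1.        ]] [[ 8.55226456e-01 -1.78297354e-01  4.86618704e-01 -9.34113923e-04]
 [-5.18090074e-01 -3.17783244e-01  7.94101055e-01 -7.46768587e-01]
 [ 1.30531533e-02 -9.31248551e-01 -3.64150727e-01  4.15036500e-01]
 [ 0.00000000e+00  0.00000000e+00  0.00000000e+00  1.00000000e+00]]
{'time_s': 0.1, 'qpos': array([ 1.03062712e+00,  2.77053281e-01, -2.77516334e-02,  1.26798644e+00,
        5.86664869e-06,  1.46740463e+00]), 'qvel': array([ 0.00074823, -0.00252565,  0.00503342, -0.00013436,  0.00020891,
        0.00022628]), 'joint_torque': array([-1.40566112e-04, -4.46708071e+01,  2.96128660e+01,  8.44557071e-03,
       -1.05099762e-04,  3.81091255e-06]), 'tool_pos': array([0.26410245, 0.56584086, 0.30286991]), 'orientation': array([ 0.59676564,  0.37916343, -0.38042707, -0.5961385 ]), 'wrist_force': array([-0.34453186, -0.24448092,  0.16712582]), 'wrist_torque': array([-0.01422321, -0.01319832,  0.01748432]), 'finger_gap': 0.08530409835538663}
```

View pics/top0.png

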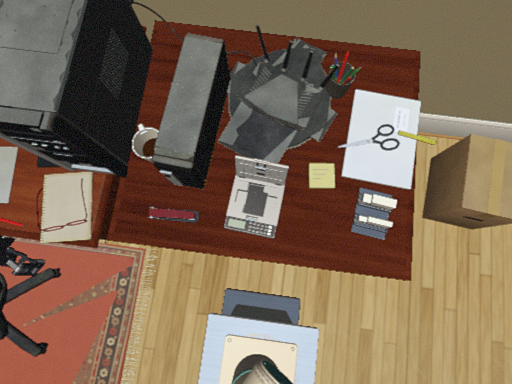

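View pics/side0.png

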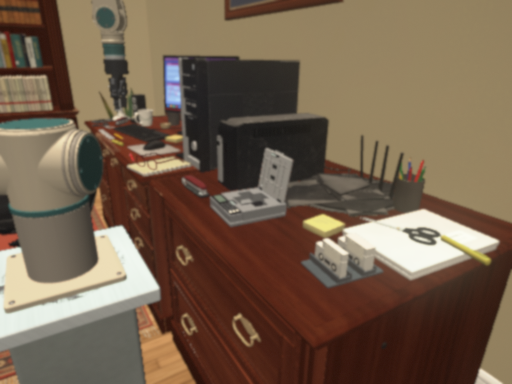

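```bash
python3 - <<'E'
import cv2,numpy as np
t=cv2.imread("pics/top0.png");s=cv2.imread("pics/side0.png")
f=lambda a,k:cv2.resize(a,None,fx=k,fy=k,interpolation=cv2.INTER_CUBIC)
a=f(t[145:245,215:295],5);b=f(t[180:245,340:405],5)
c=np.zeros((500,760,3),np.uint8);c[:500,:400]=a;c[:325,420:745]=b;cv2.imwrite("pics/c1.png",c)
cv2.imwrite("pics/c2.png",f(s[140:290,200:390],4))
E
```

```text
(no output)
```

View pics/c1.png

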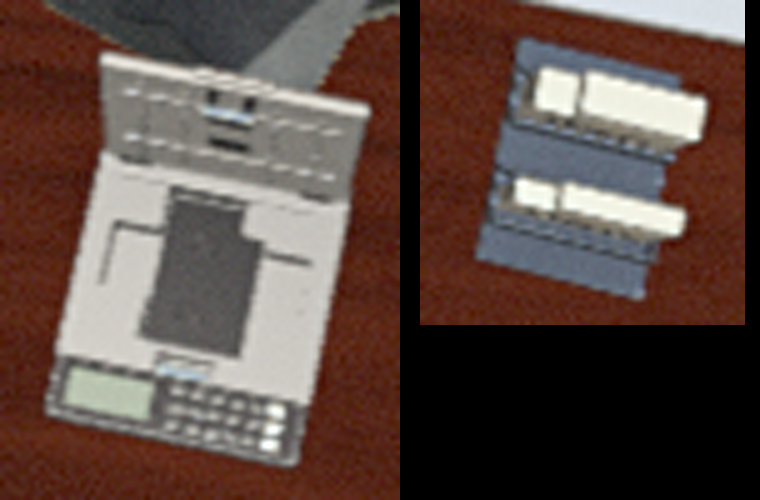

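View pics/c2.png

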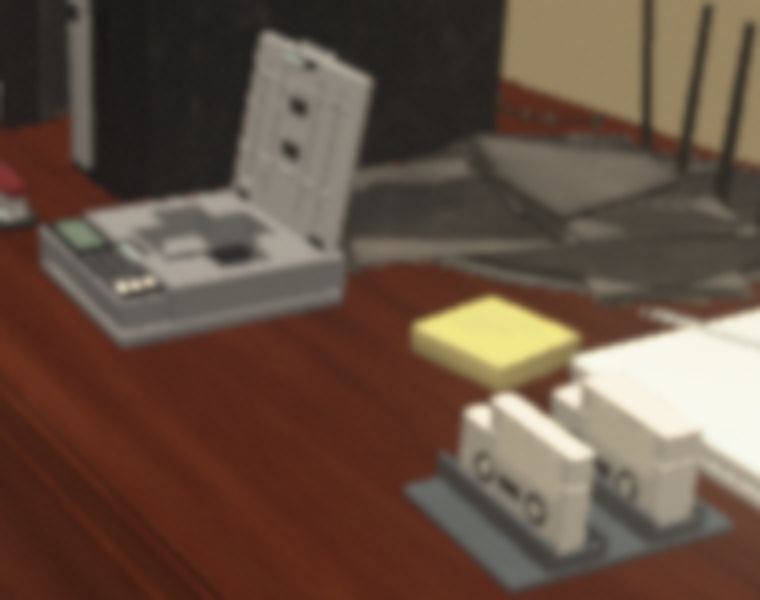

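```bash
cat > h.py <<'E'
from bench import *
import numpy as np,cv2
def cast(info,px,z):
    K=np.array(info["camera_matrix"]);T=np.array(info["cam_to_world"])
    px=np.atleast_2d(np.array(px,float));d=np.linalg.solve(K,np.c_[px,np.ones(len(px))].T).T@T[:3,:3].T
    o=T[:3,3];return (o+d*((z-o[2])/d[:,2])[:,None])[:,:2]
def proj(info,P):
    K=np.array(info["camera_matrix"]);T=np.linalg.inv(np.array(info["cam_to_world"]))
    P=np.atleast_2d(P);c=(P@T[:3,:3].T+T[:3,3])@K.T;return c[:,:2]/c[:,2:]
def plan(P,yaw):
    """world target xyz of TCP and yaw (direction of tool x) -> tool shift mm & turn deg"""
    from scipy.spatial.transform import Rotation as R
    s=state();r=R.from_quat(s["orientation"]);m=r.as_matrix()
    d=m.T@(np.array(P)-s["tool_pos"])*1000
    y0=np.arctan2(m[1,0],m[0,0]);t=np.degrees((yaw-y0+np.pi/2)%np.pi-np.pi/2)
    # tool y points down: turn about tool y = -yaw change
    print("tool x",m[:,0].round(3),"y",m[:,1].round(3),"z",m[:,2].round(3));print("shift",d.round(1),"turn",round(-t,1),"tcp",s["tool_pos"].round(4),"F",s["wrist_force"].round(1),"gap",round(s["finger_gap"],4),"t",s["time_s"],"q",s["qpos"].round(2))
E
python3 - <<'E'
from h import *
i=camera_info("top")
A=lambda l,ox,oy:[((x+.5)/5-.5+ox,(y+.5)/5-.5+oy) for x,y in l]
mk=cast(i,A([(50,405),(295,460),(350,200),(103,155)],215,145),.04)
print("deck NL NR FR FL",mk.round(4).tolist(),mk.mean(0))
print([np.linalg.norm(mk[a]-mk[b]).round(4) for a,b in((0,1),(1,2),(2,3),(3,0))])
f=lambda v:np.degrees(np.arctan2(v[1],v[0])).round(2)
print("yaw",f(mk[3]-mk[0]),f(mk[2]-mk[1]),f(mk[0]-mk[1])-90,f(mk[3]-mk[2])-90)
b=cast(i,A([(172,187),(140,335),(240,355)],215,145),.04);print("bay",b.round(4).tolist(),f(b[0]-b[1]),f(b[1]-b[2])-90)
r=cast(i,A([(520,40),(680,77),(643,297),(478,258)],340-84,180),.004) ;r=cast(i,A([(100,40),(260,77),(223,297),(58,258)],340,180),.004)
print("rack",r.round(4).tolist(),r.mean(0),f(r[0]-r[3]),f(r[1]-r[2]))
k=cast(i,A([(117,68),(286,97),(278,140),(115,108)],340,180),.066);print("cas",k.round(4).tolist(),k.mean(0),f(k[0]-k[1])-90,f(k[3]-k[2])-90)
k=cast(i,A([(95,177),(266,207),(262,238),(92,205)],340,180),.066);print("thin",k.round(4).tolist(),k.mean(0))
plan([.5,-.3,.3],0)
w=camera_info("wrist");print(w["camera_matrix"][0],np.array(w["cam_to_world"]).round(3))
E
```

```text
deck NL NR FR FL [[0.4026, 0.146], [0.3897, 0.0007], [0.5466, -0.0131], [0.5548, 0.137]] [0.47341167 0.06763645]
[np.float64(0.1459), np.float64(0.1576), np.float64(0.1503), np.float64(0.1525)]
yaw -3.38 -5.01 -5.090000000000003 -3.1200000000000045
bay [[0.5407, 0.0933], [0.45, 0.0998], [0.446, 0.04]] -4.1 -3.8799999999999955
rack [[0.5753, -0.2448], [0.5649, -0.3436], [0.4282, -0.3288], [0.4385, -0.2294]] [ 0.50169965 -0.28664975] -6.42 -6.18
cas [[0.545, -0.2395], [0.5406, -0.3371], [0.515, -0.3338], [0.5214, -0.24]] [ 0.53049863 -0.2875835 ] -2.549999999999997 -3.9099999999999966
thin [[0.4801, -0.2315], [0.4756, -0.329], [0.4577, -0.3277], [0.4639, -0.2309]] [ 0.46931757 -0.27976053]
tool x [ 0.423  0.906 -0.002] y [-0.001 -0.002 -1.   ] z [-0.906  0.423  0.   ]
shift [-684.8    4.1 -580. ] turn 65.0 tcp [0.2641 0.5658 0.3029] F [-0.3 -0.2  0.2] gap 0.0853 t 0.1 q [ 1.03  0.28 -0.03  1.27  0.    1.47]
[336.58937846   0.         257.50776547] [[ 0.424  0.863  0.274  0.194]
 [ 0.906 -0.403 -0.13   0.599]
 [-0.002  0.303 -0.953  0.372]
 [ 0.     0.     0.     1.   ]]
```

```bash
M='python3 -m crank'; $M '[[-33.9,0,-20.8,0,85],[-33.9,0,-20.8,0,85],[-33.9,0,-20.8,0,85],[-33.9,0,-20.8,0,85],[-33.9,0,-20.8,0,85],[-33.9,0,-20.8,0,85],[-33.9,0,-20.8,0,85],[-33.9,0,-20.8,0,85]]' 30
$M '[[-26,0,-29.3,0,85],[-26,0,-29.3,0,85],[-26,0,-29.3,0,85],[-26,0,-29.3,0,85],[-26,0,-29.3,0,85],[-26,0,-29.3,0,85],[-26,0,-29.3,0,85],[-26,0,-29.3,0,85],[-26,0,-29.3,0,85],[-26,0,-29.3,0,85],[-26,0,-29.3,0,85],[-26,0,-29.3,0,85],[-26,0,-29.3,0,85],[-26,0,-29.3,0,85],[-26,0,-29.3,0,85]]'
$M '[[0,0,0,-7,85],[0,0,0,-7,85],[0,0,0,-7,85],[0,0,0,-7,85],[0,0,0,-7,85],[0,0,0,-7,85],[0,0,0,-7,85],[0,0,0,-7,85],[0,0,0,-7,85],[0,0,0,-7,85],[0,0,0,-7,85],[0,0,0,-7,85],[0,0,0,-7,85],[0,0,0,-7,50],[0,0,0,-7,50],[0,0,0,-4,50],[0,0,0,0,50],[0,0,0,0,50]]'
python3 - <<'E'
from h import *
plan([.533,-.290,.15],np.radians(-6.3))
w=camera_info("wrist");im=camera("wrist");cv2.imwrite("pics/w1.png",im[:,:,::-1]);np.save("w1.npy",w["cam_to_world"])
E
```

```text
time_s: 0.77
tool_pos: [0.2998, 0.2483, 0.3035]
orientation: [0.596, 0.38, -0.38, -0.596]
wrist_force: [0.5, -0.5, 1.0]
finger_gap: 0.0851
time_s: 2.02
tool_pos: [0.5338, -0.2909, 0.3032]
orientation: [-0.596, -0.38, 0.38, 0.597]
wrist_force: [1.0, 0.4, -0.4]
finger_gap: 0.085
time_s: 3.52
tool_pos: [0.5335, -0.289, 0.3034]
orientation: [0.038, 0.706, -0.706, -0.038]
wrist_force: [0.3, 0.1, -0.6]
finger_gap: 0.0498
tool x [-0.994  0.107  0.001] y [-0.001  0.001 -1.   ] z [-0.107 -0.994 -0.   ]
shift [  0.2 153.4   1.1] turn 0.2 tcp [ 0.5335 -0.289   0.3034] F [ 0.3  0.1 -0.6] gap 0.0498 t 3.5167 q [-0.6   0.24 -0.07  1.26 -0.   -2.07]
```

View pics/w1.png

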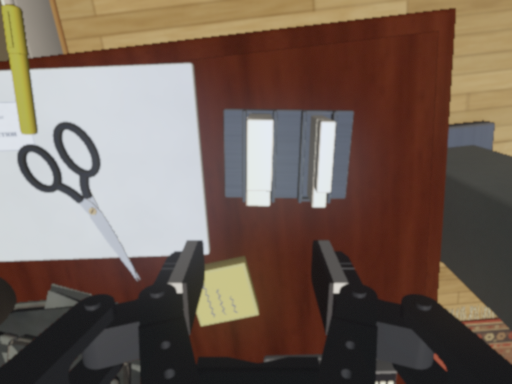

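```bash
python3 - <<'E'
from h import *
i=camera_info("wrist");im=cv2.imread("pics/w1.png");g=im[:,:,2].astype(int)
m=((im.min(2)>185)).astype(np.uint8);m[:,:225]=0;m[:,360:]=0;m[:105]=0;m[215:]=0
n,l,st,c=cv2.connectedComponentsWithStats(m)
for j in range(1,n):
    if st[j,4]>40:
        ys,xs=np.where(l==j);P=np.c_[xs,ys].astype(np.float32);box=cv2.boxPoints(cv2.minAreaRect(P));W=cast(i,box,.066);
        e=[W[1]-W[0],W[2]-W[1]];print(st[j],W.mean(0).round(4),[np.linalg.norm(v).round(4) for v in e],[np.degrees(np.arctan2(v[1],v[0])).round(1) for v in e])
# rack plate: bluish-grey
q=cast(i,[(225,110),(353,110),(349,199),(225,200)],.004);print(q.round(4).tolist(),q.mean(0))
t=camera_info("top");tp=cv2.imread("pics/top0.png");y=((tp[:,:,0]<170)&(tp[:,:,1]>190)&(tp[:,:,2]>200)).astype(np.uint8);y[:150]=0;y[200:]=0;y[:,:300]=0;y[:,340:]=0
p=np.argwhere(y)[:,::-1];print("pad",cast(t,cv2.boxPoints(cv2.minAreaRect(p.astype(np.float32))),.018).round(3).tolist())
E
```

```text
[ 247  120   26   86 2130] [ 0.5314 -0.293 ] [np.float64(0.0224), np.float64(0.0813)] [np.float64(173.8), np.float64(84.6)]
[ 313  122   23   85 1194] [ 0.4712 -0.2849] [np.float64(0.0818), np.float64(0.0152)] [np.float64(-99.7), np.float64(167.3)]
[[0.5629, -0.3413], [0.4268, -0.3265], [0.4337, -0.2258], [0.5769, -0.2402]] [ 0.50008109 -0.28345434]
pad [[0.626, -0.084], [0.635, -0.155], [0.566, -0.161], [0.557, -0.091]]
```

```bash
M='python3 -m crank'; $M '[[2.2,34,-1,0,50],[0,34,0,0,50],[0,34,0,0,50],[0,34,0,0,50],[0,30,0,0,50],[0,22,0,0,50],[0,12,0,0,50],[0,5,0,0,50],[0,0,0,0,50],[0,0,0,0,20],[0,0,0,0,20],[0,0,0,0,20],[0,0,0,0,20],[0,0,0,0,20],[0,0,0,0,20]]' 35
python3 - <<'E'
from h import *
plan([.533,-.290,.15],np.radians(-6.3))
E
```

```text
time_s: 4.82
tool_pos: [0.533, -0.2888, 0.101]
orientation: [-0.038, -0.705, 0.707, 0.036]
wrist_force: [0.2, -0.2, 6.0]
finger_gap: 0.0238
tool x [-0.994  0.105 -0.003] y [ 0.003 -0.002 -1.   ] z [-0.105 -0.994  0.002]
shift [ -0.3 -49.    1.3] turn 0.3 tcp [ 0.533  -0.2888  0.101 ] F [ 0.2 -0.2  6. ] gap 0.0238 t 4.8167 q [-0.6   0.42 -0.3   0.85 -0.   -2.07]
```

```bash
M='python3 -m crank'; $M '[[0,-10,0,0,20],[0,-20,0,0,20],[0,-25,0,0,20],[0,-25,0,0,20],[22.2,0,-31,0,20],[22.2,0,-31,0,20],[22.2,0,-31,0,20],[22.2,0,-31,0,20],[22.2,0,-31,0,20],[22.2,0,-31,0,20],[0,0,0,0,20]]'
$M '[[0,0,0,6.8,20],[0,0,0,6.8,20],[0,0,0,6.8,20],[0,0,0,6.8,20],[0,0,0,6.8,20],[0,0,0,6.8,20],[0,0,0,6.8,20],[0,0,0,6.8,20],[0,0,0,6.8,20],[0,0,0,6.8,20],[0,0,0,6.8,20],[0,0,0,6.8,20],[0,0,0,6.4,20],[0,0,0,0,20],[0,0,0,0,20]]'
python3 - <<'E'
from h import *
plan([.42,-.09,.096],np.radians(-94.2))
im=camera("side");cv2.imwrite("pics/s1.png",cv2.resize(im[150:320,180:390,::-1],None,fx=3,fy=3))
E
```

```text
time_s: 5.73
tool_pos: [0.4121, -0.0835, 0.1774]
orientation: [0.033, 0.708, -0.704, -0.039]
wrist_force: [-0.8, 0.8, -2.1]
finger_gap: 0.0237
time_s: 6.98
tool_pos: [0.4185, -0.089, 0.1791]
orientation: [-0.517, -0.483, 0.483, 0.517]
wrist_force: [0.3, 0.6, -2.1]
finger_gap: 0.0234
tool x [0.067 0.998 0.   ] y [-0.  0. -1.] z [-0.998  0.067  0.   ]
shift [-1.  83.1 -1.6] turn 0.3 tcp [ 0.4185 -0.089   0.1791] F [ 0.3  0.6 -2.1] gap 0.0234 t 6.9833 q [-0.36  0.03 -0.6   0.94  0.   -0.29]
```

View pics/s1.png

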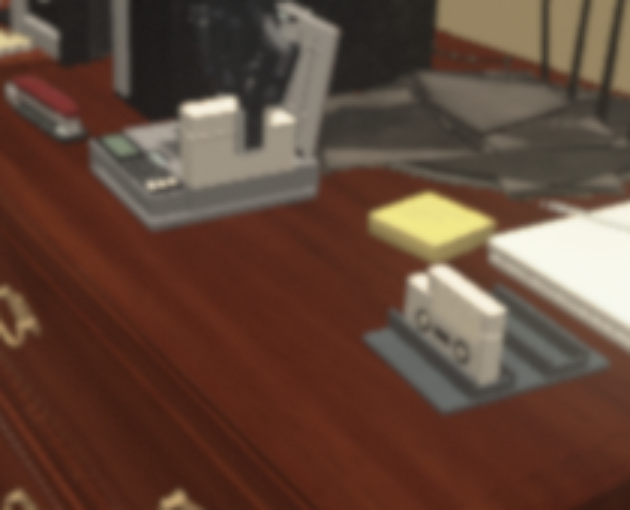

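```bash
M='python3 -m crank'; $M '[[0,25,0,0,20],[0,25,0,0,20],[0,18,0,0,20],[0,8,0,0,20],[0,4,0,0,20],[0,2,0,0,20],[0,0,0,0,20],[0,1,0,0,20],[0,0,0,0,20]]'
python3 -c "
from h import *
plan([.42,-.09,.096],np.radians(-94.2))"
```

```text
time_s: 7.78
tool_pos: [0.4195, -0.0892, 0.0968]
orientation: [0.518, 0.483, -0.482, -0.517]
wrist_force: [0.8, -0.5, -1.2]
finger_gap: 0.0236
tool x [ 0.07   0.998 -0.001] y [ 0.002 -0.001 -1.   ] z [-0.998  0.07  -0.002]
shift [-0.7  0.8 -0.5] turn 0.2 tcp [ 0.4195 -0.0892  0.0968] F [ 0.8 -0.5 -1.2] gap 0.0236 t 7.7833 q [-0.36  0.15 -0.68  0.73 -0.   -0.29]
```

```bash
M='python3 -m crank'; $M '[[0,1,0,0,20],[0,0,0,0,20],[0,0,0,0,20]]' ; $M '[[0,1,0,0,20],[0,0,0,0,20],[0,0,0,0,20]]';  $M '[[0,0.7,0,0,20],[0,0,0,0,20],[0,0,0,0,20]]'
```

```text
time_s: 8.03
tool_pos: [0.4189, -0.089, 0.0952]
orientation: [0.517, 0.482, -0.482, -0.517]
wrist_force: [0.5, 0.2, -0.9]
finger_gap: 0.0235
time_s: 8.28
tool_pos: [0.419, -0.089, 0.0949]
orientation: [0.517, 0.482, -0.482, -0.517]
wrist_force: [-2.1, 1.0, 7.4]
finger_gap: 0.0238
time_s: 8.53
tool_pos: [0.4191, -0.0891, 0.0949]
orientation: [0.517, 0.482, -0.482, -0.517]
wrist_force: [-4.6, 1.7, 15.3]
finger_gap: 0.0233
```

```bash
M='python3 -m crank'; $M '[[0,-1.5,0,0,20],[0,0,0,0,45],[0,0,0,0,45],[0,0,0,0,45],[0,0,0,0,45],[0,-5,0,0,45],[0,-25,0,0,45],[0,-30,0,0,45],[25,0,0,0,0],[22,0,0,0,0],[0,0,0,0,0],[0,0,0,0,0],[0,0,0,0,0]]'
$M '[[0,18,0,0,0],[0,20,0,0,0],[0,0,0,0,0]]'
$M '[[-8,0,0,0,0],[-5,0,0,0,0],[-4,0,0,0,0],[-4,0,0,0,0],[-4,0,0,0,0],[-4,0,0,0,0],[-4,0,0,0,0],[-4,0,0,0,0],[-4,0,0,0,0],[-4,0,0,0,0],[-4,0,0,0,0],[0,0,0,0,0],[0,0,0,0,0]]'
python3 - <<'E'
from h import *
im=camera("side");cv2.imwrite("pics/s2.png",cv2.resize(im[150:320,180:390,::-1],None,fx=3,fy=3))
E
```

```text
time_s: 9.62
tool_pos: [0.4219, -0.0422, 0.1547]
orientation: [0.517, 0.482, -0.482, -0.517]
wrist_force: [0.3, 0.2, -0.3]
finger_gap: -0.0001
time_s: 9.87
tool_pos: [0.4194, -0.0422, 0.1139]
orientation: [-0.516, -0.48, 0.483, 0.519]
wrist_force: [-1.0, 0.2, -1.0]
finger_gap: -0.0003
time_s: 10.95
tool_pos: [0.4185, -0.0911, 0.1167]
orientation: [-0.517, -0.482, 0.482, 0.517]
wrist_force: [0.3, 0.9, -0.2]
finger_gap: -0.0002
```

View pics/s2.png

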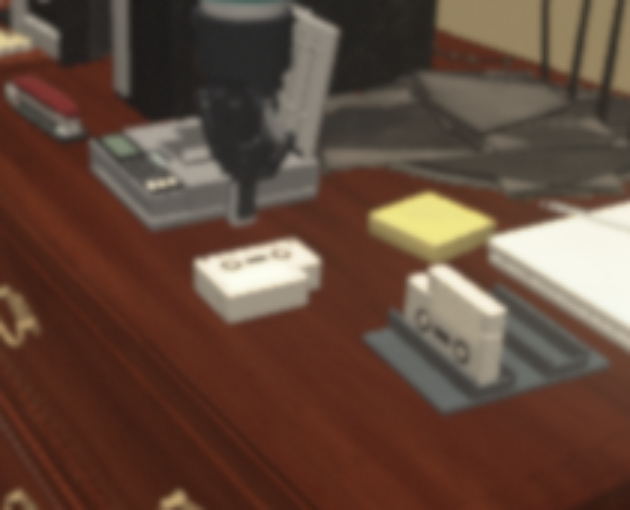

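```bash
M='python3 -m crank'; $M '[[10,-30,0,0,60],[15,-36,0,0,80],[15,-36,0,0,80],[20,-36,0,0,80],[0,-36,0,0,80],[0,-12,0,0,80],[0,0,0,0,80],[0,0,0,0,80],[0,0,0,0,80]]'
python3 - <<'E'
from h import *
plan([.42,-.13,.1],np.radians(-94.2))
np.save("w2.npy",np.array(camera_info("wrist")["cam_to_world"]));im=camera("wrist");cv2.imwrite("pics/w2.png",im[:,:,::-1])
E
```

```text
time_s: 11.75
tool_pos: [0.4218, -0.0309, 0.3012]
orientation: [-0.516, -0.482, 0.483, 0.518]
wrist_force: [-0.1, -0.1, -0.4]
finger_gap: 0.08
tool x [0.07  0.998 0.   ] y [-0.003  0.001 -1.   ] z [-0.998  0.07   0.003]
shift [-99.1 201.2  -5.7] turn 0.2 tcp [ 0.4218 -0.0309  0.3012] F [-0.1 -0.1 -0.4] gap 0.08 t 11.75 q [-0.23 -0.09 -0.43  1.22 -0.   -0.16]
```

View pics/w2.png

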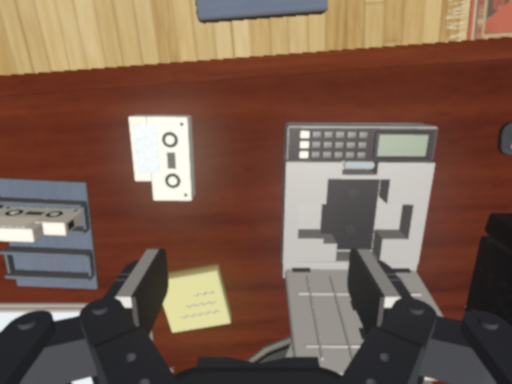

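```bash
python3 - <<'E'
from h import *
im=cv2.imread("pics/w2.png")
i=dict(camera_matrix=camera_info("wrist")["camera_matrix"],cam_to_world=np.load("w2.npy"))
m=(im.min(2)>150).astype(np.uint8);m[:,:100]=0;m[:,210:]=0;m[:100]=0;m[215:]=0
m=cv2.morphologyEx(m,cv2.MORPH_CLOSE,np.ones((25,25)))
c=max(cv2.findContours(m,0,2)[0],key=cv2.contourArea);b=cv2.boxPoints(cv2.minAreaRect(c));W=cast(i,b,.024)
print("cas",b.round(1).tolist(),W.round(4).tolist(),W.mean(0).round(4));e=[W[1]-W[0],W[2]-W[1]];print([(np.linalg.norm(v).round(4),np.degrees(np.arctan2(v[1],v[0])).round(1)) for v in e])
cv2.imwrite("pics/c3.png",cv2.resize(im[110:280,275:445],None,fx=3.5,fy=3.5,interpolation=cv2.INTER_CUBIC))
# expected bay outline for guess
a=np.radians(-4.2);R=np.array([[np.cos(a),-np.sin(a)],[np.sin(a),np.cos(a)]]);c0=np.array([.4954,.0665])
for z in(.04,.014):
    P=np.array([[-.0475,.032],[-.0475,-.032],[.0475,.032],[.026,-.032],[.026,-.017],[.0475,-.017]])@R.T+c0
    print(z,((proj(i,np.c_[P,np.full(6,z)])-[275,110])*3.5).round(0).tolist())
E
```

```text
cas [[127.80000305175781, 116.0999984741211], [187.5, 112.9000015258789], [192.10000610351562, 199.89999389648438], [132.39999389648438, 203.0]] [[0.3671, -0.1578], [0.3683, -0.0972], [0.4608, -0.1046], [0.4597, -0.1702]] [ 0.414  -0.1324]
[(np.float64(0.0606), np.float64(88.9)), (np.float64(0.0928), np.float64(-4.6))]
0.04 [[397.0, 252.0], [178.0, 251.0], [361.0, 540.0], [163.0, 478.0], [211.0, 478.0], [206.0, 540.0]]
0.014 [[366.0, 229.0], [162.0, 228.0], [335.0, 501.0], [149.0, 442.0], [194.0, 442.0], [190.0, 500.0]]
```

View pics/c3.png

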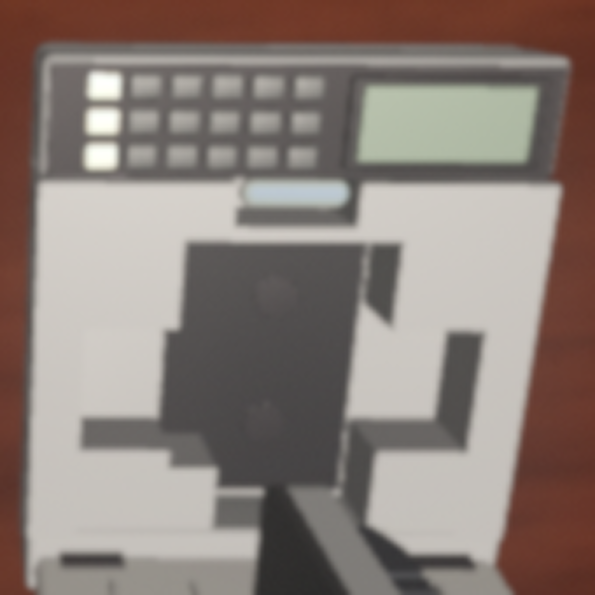

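```bash
cat > fit.py <<'E'
from h import *
def rigid(A,W):
    A=np.array(A);a0,w0=A.mean(0),W.mean(0);H=(A-a0).T@(W-w0);th=np.arctan2(H[0,1]-H[1,0],H[0,0]+H[1,1])
    R=np.array([[np.cos(th),-np.sin(th)],[np.sin(th),np.cos(th)]]);t=w0-R@a0
    print("c",t.round(4),"yaw",np.degrees(th).round(2),"res mm",((A@R.T+t-W)*1000).round(1).tolist());return t,th
E
python3 - <<'E'
from fit import *
i=dict(camera_matrix=camera_info("wrist")["camera_matrix"],cam_to_world=np.load("w2.npy"))
f=lambda l:[((x+.5)/3.5-.5+275,(y+.5)/3.5-.5+110) for x,y in l]
A=[[-.0475,.032],[-.0475,-.032],[.026,-.032],[.026,-.017],[.0475,-.017]]
rigid(A,cast(i,f([(402,243),(187,243),(170,467),(218,467),(213,527)]),.04))
im=cv2.imread("pics/w2.png")
m=(im.min(2)>150).astype(np.uint8);m[:,:100]=0;m[:,210:]=0;m[:100]=0;m[215:]=0
m=cv2.morphologyEx(m,cv2.MORPH_CLOSE,np.ones((15,15)));c=max(cv2.findContours(m,0,2)[0],key=cv2.contourArea)
print(cv2.approxPolyDP(c,4,True)[:,0].tolist())
print("deck near corners", cast(i,f([(37,182),(560,182)]),.04).round(4))
E
```

```text
c [0.4917 0.0682] yaw -4.39 res mm [[-0.7, 0.9], [-1.1, -0.4], [0.3, -0.2], [0.4, -0.1], [1.0, -0.2]]
[[129, 116], [135, 180], [152, 183], [154, 200], [190, 200], [187, 117]]
deck near corners [[ 0.4217 -0.0024]
 [ 0.4324  0.1473]]
```

```bash
python3 - <<'E'
from fit import *
i=dict(camera_matrix=camera_info("wrist")["camera_matrix"],cam_to_world=np.load("w2.npy"))
im=cv2.imread("pics/w2.png")
# cassette centre frame: x along, y = -(z-30)
t,th=rigid([[-.045,-.030],[.023,-.030],[.023,-.012],[.045,-.012]],cast(i,[(128.5,115.5),(133.5,181.3),(151.3,182),(152.8,201)],.024))
plan([*t,.073+.0],th-np.pi/2)
print(im[150,118:200].max(1).tolist());print(im[165,118:200].max(1).tolist());print(im[105:125,165].max(1).tolist(),im[190:212,170].max(1).tolist(), im[172:190,142].max(1).tolist())
E
```

```text
c [ 0.4152 -0.1316] yaw -5.64 res mm [[0.9, -0.1], [-0.2, 0.8], [-0.6, -0.2], [-0.2, -0.5]]
tool x [0.07  0.998 0.001] y [-0.004  0.001 -1.   ] z [-0.998  0.07   0.004]
shift [-101.1  227.7   -1.6] turn 1.6 tcp [ 0.4216 -0.0309  0.3007] F [ 0.6 -0.6  1. ] gap 0.08 t 11.8 q [-0.23 -0.08 -0.43  1.22  0.   -0.16]
[110, 110, 111, 111, 111, 112, 112, 112, 113, 113, 114, 114, 128, 179, 228, 250, 254, 249, 247, 246, 247, 250, 252, 253, 252, 252, 254, 254, 253, 253, 253, 253, 253, 253, 254, 255, 255, 253, 251, 250, 251, 255, 255, 255, 255, 255, 255, 255, 255, 255, 255, 255, 255, 255, 255, 255, 255, 255, 255, 255, 255, 255, 255, 255, 255, 255, 255, 255, 255, 254, 235, 193, 151, 141, 135, 125, 117, 115, 114, 115, 115, 114]
[113, 114, 114, 115, 115, 116, 116, 116, 117, 117, 117, 118, 118, 122, 147, 202, 242, 255, 254, 252, 252, 252, 252, 253, 252, 250, 250, 253, 254, 254, 253, 253, 253, 254, 254, 254, 254, 254, 254, 252, 250, 251, 255, 255, 255, 255, 255, 255, 247, 216, 166, 133, 128, 127, 127, 128, 142, 196, 240, 255, 255, 255, 255, 255, 255, 255, 255, 255, 255, 255, 250, 229, 188, 151, 140, 133, 125, 120, 119, 119, 118, 118]
[117, 116, 118, 119, 121, 122, 122, 122, 122, 132, 156, 198, 235, 252, 255, 255, 255, 255, 255, 255] [255, 255, 255, 255, 255, 255, 255, 255, 255, 241, 202, 146, 116, 112, 112, 112, 111, 112, 112, 112, 111, 111] [249, 252, 255, 255, 255, 255, 255, 250, 227, 178, 128, 114, 113, 113, 112, 111, 111, 111]
```

```bash
M='python3 -m crank'; $M '[[-33.7,0,-0.5,0,82],[-33.7,0,-0.5,0,82],[-33.7,0,-0.6,0.4,82],[0,34,0,0,82],[0,34,0,0,82],[0,34,0,0,82],[0,34,0,0,82],[0,34,0,0,82],[0,30,0,0,82],[0,16,0,0,82],[0,8,0,0,82],[0,4,0,0,82],[0,1,0,0,82],[0,0,0,0,82]]' 30
python3 -c "
from h import *
plan([.4152,-.1316,.07],np.radians(-94.4))"
$M '[[0,0,0,0,70],[0,0,0,0,66],[0,0,0,0,63],[0,0,0,0,55],[0,0,0,0,55],[0,0,0,0,55],[0,0,0,0,55]]'
python3 -c "
from h import *
plan([.4152,-.1316,.07],np.radians(-94.4))"
```

```text
time_s: 12.97
tool_pos: [0.4176, -0.1323, 0.074]
orientation: [0.519, 0.48, -0.48, -0.519]
wrist_force: [0.1, -0.1, 0.2]
finger_gap: 0.0822
tool x [ 0.077  0.997 -0.   ] y [ 0.001 -0.    -1.   ] z [-0.997  0.077 -0.001]
shift [0.5 4.  2.5] turn -0.0 tcp [ 0.4176 -0.1323  0.074 ] F [ 0.1 -0.1  0.2] gap 0.0822 t 12.9667 q [-0.45  0.21 -0.68  0.68 -0.   -0.38]
time_s: 13.55
tool_pos: [0.4181, -0.1325, 0.0748]
orientation: [0.52, 0.481, -0.48, -0.518]
wrist_force: [-0.9, 0.0, 6.3]
finger_gap: 0.0594
tool x [ 0.077  0.997 -0.001] y [ 0.002 -0.001 -1.   ] z [-0.997  0.077 -0.002]
shift [0.6 4.8 3. ] turn -0.0 tcp [ 0.4181 -0.1325  0.0748] F [-0.9  0.   6.3] gap 0.0594 t 13.55 q [-0.45  0.21 -0.68  0.68 -0.   -0.38]
```

```bash
M='python3 -m crank'; $M '[[0,-5,0,0,55],[0,-15,0,0,55],[0,-25,0,0,55],[0,-25,0,0,55],[34.2,0,-10.1,0,55],[34.2,0,-10.1,0,55],[34.2,0,-10.1,0,55],[34.2,0,-10.1,0,55],[34.2,0,-10.1,0,55],[34.2,0,-10.1,0,55],[0,0,0,0,55],[0,0,0,0,55],[0,0,0,0,55]]'
python3 - <<'E'
from h import *
plan([.4946,.0673,.118],np.radians(-94.4))
im=camera("wrist");np.save("w3.npy",np.array(camera_info("wrist")["cam_to_world"]));cv2.imwrite("pics/w3.png",im[:,:,::-1])
E
```

```text
time_s: 14.63
tool_pos: [0.4929, 0.0678, 0.1436]
orientation: [-0.519, -0.48, 0.481, 0.519]
wrist_force: [-0.6, -0.1, -1.2]
finger_gap: 0.0594
tool x [ 0.076  0.997 -0.001] y [-0.001 -0.001 -1.   ] z [-0.997  0.076  0.001]
shift [-0.4 25.6 -1.8] turn 0.0 tcp [0.4929 0.0678 0.1436] F [-0.6 -0.1 -1.2] gap 0.0594 t 14.6333 q [ 0.01  0.2  -0.5   0.88 -0.    0.08]
```

View pics/w3.png

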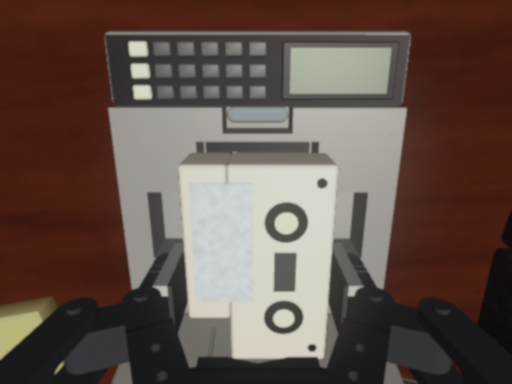

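```bash
python3 - <<'E'
from fit import *
i=dict(camera_matrix=camera_info("wrist")["camera_matrix"],cam_to_world=np.load("w3.npy"))
im=cv2.imread("pics/w3.png")
g=cv2.cvtColor(im,cv2.COLOR_BGR2GRAY)
print("row146",[(x,int(g[147,x])) for x in list(range(190,204))+list(range(312,326))])
print("col255",g[134:170,255].tolist(),"col 225",g[134:170,218].tolist());
for r in(175,200,280,): print(r,[(x,int(g[r,x])) for x in list(range(176,192))+list(range(324,340))])
b=cast(i,[(197,142),(319,142)],.04);k=cast(i,[(183,163.5),(331.5,163.5)],.0928);kb=cast(i,[(189,153),(328,153)],.0688)
B=np.array([np.cos(np.radians(-4.39)),np.sin(np.radians(-4.39))]);N=np.array([-B[1],B[0]])
for n,v in(("bay",b),("top",k),("bot",kb)): print(n,(v@B*1000).round(1),(v@N*1000).round(1),np.linalg.norm(v[1]-v[0]).round(4))
E
```

```text
row146 [(190, 160), (191, 160), (192, 160), (193, 161), (194, 158), (195, 146), (196, 113), (197, 81), (198, 72), (199, 71), (200, 71), (201, 72), (202, 77), (203, 102), (312, 82), (313, 70), (314, 68), (315, 68), (316, 68), (317, 77), (318, 113), (319, 153), (320, 170), (321, 172), (322, 173), (323, 173), (324, 173), (325, 173)]
col255 [156, 169, 170, 170, 170, 169, 163, 142, 107, 81, 76, 75, 76, 76, 75, 75, 76, 80, 91, 103, 109, 111, 112, 112, 112, 113, 113, 115, 116, 126, 152, 179, 196, 205, 210, 212] col 225 [166, 166, 165, 165, 165, 164, 158, 137, 100, 74, 69, 69, 69, 69, 70, 69, 70, 75, 87, 101, 108, 110, 111, 111, 112, 113, 113, 114, 116, 125, 152, 179, 196, 204, 209, 212]
175 [(176, 156), (177, 154), (178, 157), (179, 177), (180, 196), (181, 206), (182, 209), (183, 209), (184, 210), (185, 210), (186, 210), (187, 210), (188, 210), (189, 210), (190, 210), (191, 210), (324, 215), (325, 215), (326, 215), (327, 215), (328, 215), (329, 215), (330, 215), (331, 215), (332, 215), (333, 215), (334, 213), (335, 207), (336, 197), (337, 182), (338, 171), (339, 167)]
200 [(176, 159), (177,
[... 153 characters left out ...]
90, 208), (191, 207), (324, 214), (325, 214), (326, 214), (327, 214), (328, 214), (329, 214), (330, 214), (331, 214), (332, 213), (333, 209), (334, 200), (335, 189), (336, 176), (337, 169), (338, 168), (339, 167)]
280 [(176, 44), (177, 45), (178, 46), (179, 46), (180, 47), (181, 48), (182, 49), (183, 48), (184, 54), (185, 81), (186, 135), (187, 178), (188, 199), (189, 207), (190, 208), (191, 209), (324, 211), (325, 211), (326, 210), (327, 206), (328, 192), (329, 158), (330, 106), (331, 66), (332, 57), (333, 56), (334, 56), (335, 54), (336, 55), (337, 54), (338, 53), (339, 53)]
bay [437.9 438.1] [ 74.1 137. ] 0.0629
top [437.  437.1] [ 78.1 132.4] 0.0542
bot [437.9 438. ] [ 75.6 135.9] 0.0603
```

```bash
M='python3 -m crank'; $M '[[0,0,-2.8,0,55],[0,12,0,0,55],[0,10,0,0,55],[0,5,0,0,55],[0,3,0,0,55],[0,3,0,0,55],[0,3,0,0,55],[0,0,0,0,55],[0,0,0,0,55]]'
$M '[[0,3,0,0,55],[0,3,0,0,55],[0,0,0,0,55]]'
```

```text
time_s: 15.43
tool_pos: [0.4963, 0.0676, 0.1077]
orientation: [-0.519, -0.48, 0.48, 0.519]
wrist_force: [-0.6, 0.0, -0.9]
finger_gap: 0.059
time_s: 15.68
tool_pos: [0.496, 0.0677, 0.1013]
orientation: [-0.519, -0.48, 0.48, 0.519]
wrist_force: [0.0, 0.7, -1.5]
finger_gap: 0.0596
```

```bash
python3 - <<'E'
from h import *
plan([.4965,.0673,.0888],np.radians(-94.4))
im=camera("wrist");np.save("w4.npy",np.array(camera_info("wrist")["cam_to_world"]));cv2.imwrite("pics/w4.png",im[:,:,::-1])
E
```

```text
tool x [ 0.077  0.997 -0.   ] y [-0.001  0.    -1.   ] z [-0.997  0.077  0.001]
shift [-0.4 12.5 -0.5] turn -0.0 tcp [0.496  0.0677 0.1013] F [ 0.   0.7 -1.5] gap 0.0596 t 15.6833 q [ 0.01  0.26 -0.53  0.78  0.    0.08]
```

View pics/w4.png

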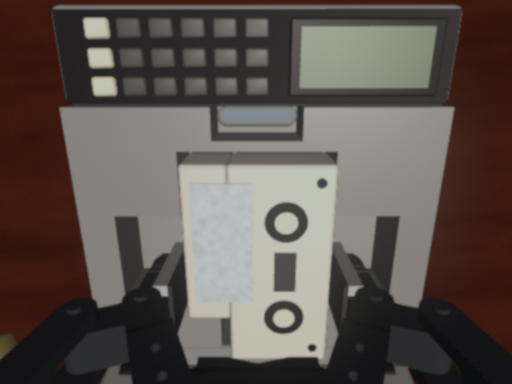

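```bash
M='python3 -m crank'; $M '[[0,3,0,0,55],[0,3,0,0,55],[0,0,0,0,55],[0,0,0,0,55]]'
$M '[[0,2,0,0,55],[0,2,0,0,55],[0,0,0,0,55],[0,0,0,0,55]]'
$M '[[0,1,0,0,55],[0,1,0,0,55],[0,0,0,0,55],[0,0,0,0,55]]'
```

```text
time_s: 16.07
tool_pos: [0.496, 0.0676, 0.0954]
orientation: [-0.519, -0.48, 0.48, 0.519]
wrist_force: [0.2, 0.3, -1.2]
finger_gap: 0.0591
time_s: 16.4
tool_pos: [0.4962, 0.0676, 0.0916]
orientation: [-0.519, -0.48, 0.48, 0.519]
wrist_force: [-0.0, 0.0, -1.2]
finger_gap: 0.0595
time_s: 16.73
tool_pos: [0.4963, 0.0676, 0.0896]
orientation: [-0.519, -0.48, 0.48, 0.519]
wrist_force: [-0.2, -0.4, -0.8]
finger_gap: 0.0596
```

```bash
M='python3 -m crank'; $M '[[0,1,0,0,55],[0,0,0,0,55],[0,0,0,0,55]]'
$M '[[0,1,0,0,55],[0,0,0,0,55],[0,0,0,0,55]]'
$M '[[0,1,0,0,55],[0,0,0,0,55],[0,0,0,0,55]]'
```

```text
time_s: 16.98
tool_pos: [0.4965, 0.0677, 0.0889]
orientation: [0.519, 0.48, -0.48, -0.519]
wrist_force: [0.2, -0.3, 0.9]
finger_gap: 0.0594
time_s: 17.23
tool_pos: [0.4965, 0.0677, 0.0889]
orientation: [0.519, 0.48, -0.48, -0.519]
wrist_force: [-3.1, 0.5, 10.3]
finger_gap: 0.0592
time_s: 17.48
tool_pos: [0.4965, 0.0677, 0.0889]
orientation: [0.519, 0.48, -0.48, -0.519]
wrist_force: [-6.4, 0.8, 16.9]
finger_gap: 0.0594
```

```bash
M='python3 -m crank'; $M '[[0,-1,0,0,60],[0,0,0,0,66],[0,0,0,0,72],[0,0,0,0,72],[0,0,0,0,72],[0,-5,0,0,72],[0,-15,0,0,72],[0,-25,0,0,72],[0,-30,0,0,72],[0,-35,0,0,72],[0,-35,0,0,72],[0,-30,0,0,72],[0,0,0,0,72]]'
python3 - <<'E'
from fit import *
im=camera("wrist");i=camera_info("wrist");np.save("w5.npy",np.array(i["cam_to_world"]));cv2.imwrite("pics/w5.png",im[:,:,::-1])
B=np.array([np.cos(np.radians(-4.39)),np.sin(np.radians(-4.39))]);N=np.array([-B[1],B[0]])
w={**i,"cam_to_world":np.load("w2.npy")}
f=lambda l:[((x+.5)/3.5-.5+275,(y+.5)/3.5-.5+110) for x,y in l]
for z in(.04,.03):
  v=cast(w,f([(50,60),(568,62)]),z);print("near edge",z,(v@B).round(4),(v@N).round(4))
A=lambda l,ox,oy:[((x+.5)/5-.5+ox,(y+.5)/5-.5+oy) for x,y in l]
t=camera_info("top");v=cast(t,A([(100,52),(368,103)],215,145),.16);print("lid top edge",v.round(4),(v@B).round(4),(v@N).round(4))
print("box",cast(t,[(205,185),(212,130),(228,40)],.17).round(3).tolist(),cast(t,[(205,185),(212,130)],.0).round(3).tolist())
print("bay B,N",np.array([.4917,.0682])@B,np.array([.4917,.0682])@N)
plan([.641,.0545,.25],np.radians(-94.4))
E
```

```text
time_s: 18.57
tool_pos: [0.5002, 0.0677, 0.2701]
orientation: [0.522, 0.484, -0.477, -0.516]
wrist_force: [1.7, 0.8, 0.3]
finger_gap: 0.0721
near edge 0.04 [0.386  0.3857] [0.0325 0.1766]
near edge 0.03 [0.3872 0.3869] [0.0334 0.1819]
lid top edge [[ 0.583   0.1344]
 [ 0.5735 -0.0112]] [0.571  0.5727] [0.1786 0.0327]
box [[0.49, 0.198], [0.642, 0.204], [0.916, 0.201]] [[0.522, 0.23], [0.703, 0.237]]
bay B,N 0.48503704508958645 0.10563709050689779
tool x [0.077 0.997 0.001] y [ 0.009  0.    -1.   ] z [-0.997  0.077 -0.009]
shift [  -2.2   18.4 -142.5] turn -0.0 tcp [0.4989 0.0677 0.2671] F [-0.   0.6 -0.4] gap 0.0725 t 18.6167 q [ 0.01  0.08 -0.34  1.14 -0.    0.08]
```

View pics/w5.png

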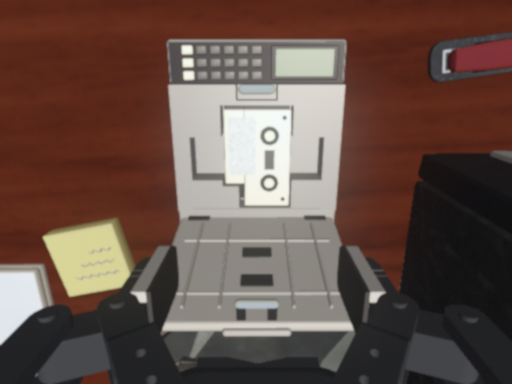

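```bash
python3 - <<'E'
from fit import *
i=camera_info("wrist");i["cam_to_world"]=np.load("w5.npy")
B=np.array([np.cos(np.radians(-4.39)),np.sin(np.radians(-4.39))]);N=np.array([-B[1],B[0]])
for z in(.14,.15,.16,.165):
  v=cast(i,[(164.5,325),(354.5,325)],z);print(z,(v@B).round(4),(v@N).round(4),np.linalg.norm(v[1]-v[0]).round(4))
v=cast(i,[(180,217),(337,217)],.041);print("base",(v@B).round(4),np.linalg.norm(v[1]-v[0]).round(4))
v=cast(i,[(169,40),(345,40)],.04);print("near",(v@B).round(4),np.linalg.norm(v[1]-v[0]).round(4))
v=cast(i,[(222,106),(292,106)],.04);print("bay near",(v@B).round(4),(v@N).round(4))
s=state();print(s["tool_pos"][:2]@B)
E
```

```text
0.14 [0.579  0.5793] [0.0405 0.1745] 0.1339
0.15 [0.5706 0.5708] [0.0439 0.171 ] 0.1271
0.16 [0.5622 0.5624] [0.0473 0.1675] 0.1203
0.165 [0.558  0.5582] [0.0489 0.1658] 0.1168
base [0.5384 0.5386] 0.1486
near [0.3843 0.3845] 0.142
bay near [0.4362 0.4363] [0.076  0.1359]
0.4922759915682153
```

```bash
M='python3 -m crank'; $M '[[0,-10,0,0,0],[0,0,0,0,0],[0,0,0,0,0],[0,0,-30,0,0],[0,0,-36,0,0],[0,0,-36,0,0],[0,0,-36,0,0],[0,0,-4,0,0],[0,0,0,0,0],[0,0,0,0,0]]'
python3 -c "
from h import *
B=np.array([np.cos(np.radians(-4.39)),np.sin(np.radians(-4.39))]);N=np.array([-B[1],B[0]])
plan([*(.631*B+.1057*N),.198],np.radians(-94.4))"
```

```text
time_s: 19.45
tool_pos: [0.6368, 0.0567, 0.2707]
orientation: [-0.518, -0.479, 0.481, 0.52]
wrist_force: [-0.5, -0.0, -0.9]
finger_gap: 0.0001
tool x [ 0.077  0.997 -0.   ] y [-0.004  0.    -1.   ] z [-0.997  0.077  0.004]
shift [ 0.5 72.7 -0.8] turn -0.0 tcp [0.6368 0.0567 0.2707] F [-0.5 -0.  -0.9] gap 0.0001 t 19.45 q [-0.01  0.32 -0.04  1.22  0.    0.07]
```

```bash
M='python3 -m crank'; $M '[[0,20,0,0,0],[0,20,0,0,0],[0,20,0,0,0],[0,12,0,0,0],[0,0,0,0,0],[0,0,0,0,0]]'
$M '[[0,0,8,0,0],[0,0,8,0,0],[0,0,8,0,0],[0,0,8,0,0],[0,0,8,0,0],[0,0,8,0,0],[0,0,8,0,0],[0,0,8,0,0]]'
python3 - <<'E'
from h import *
plan([.5,.06,.2],np.radians(-94.4))
im=camera("side");cv2.imwrite("pics/s3.png",cv2.resize(im[110:260,190:350,::-1],None,fx=4,fy=4))
E
```

```text
time_s: 19.95
tool_pos: [0.6364, 0.0569, 0.2002]
orientation: [-0.518, -0.48, 0.481, 0.519]
wrist_force: [-0.4, -0.4, -0.7]
finger_gap: -0.0003
time_s: 20.62
tool_pos: [0.5736, 0.0617, 0.2011]
orientation: [0.519, 0.481, -0.48, -0.519]
wrist_force: [1.4, 0.1, 1.1]
finger_gap: 0.0002
tool x [0.077 0.997 0.   ] y [ 0.001  0.    -1.   ] z [-0.997  0.077 -0.001]
shift [-7.4  1.  73.2] turn -0.0 tcp [0.5736 0.0617 0.2011] F [1.4 0.1 1.1] gap 0.0002 t 20.6167 q [-0.    0.27 -0.27  1.04  0.    0.07]
```

```bash
M='python3 -m crank'; $M '[[0,0,8,0,0],[0,0,8,0,0],[0,0,8,0,0],[0,0,8,0,0],[0,0,8,0,0],[0,0,8,0,0],[0,0,8,0,0]]'
$M '[[0,4.4,7.6,0,0],[0,4.4,7.6,0,0],[0,4.4,7.6,0,0],[0,4.4,7.6,0,0],[0,4.4,7.6,0,0],[0,4.4,7.6,0,0],[0,4.4,7.6,0,0],[0,4.4,7.6,0,0],[0,0,0,0,0]]'
python3 - <<'E'
from h import *
s=state();B=np.array([np.cos(np.radians(-4.39)),np.sin(np.radians(-4.39))]);N=np.array([-B[1],B[0]]);p=s["tool_pos"];print(p[:2]@B,p[:2]@N,p[2],s["wrist_force"].round(1))
im=camera("wrist");cv2.imwrite("pics/w6.png",im[:,:,::-1])
i=camera_info("side");im=camera("side");cv2.imwrite("pics/s4.png",im[:,:,::-1])
# lid check: gray-light mask of difference wrt the first side picture
E
```

```text
time_s: 21.25
tool_pos: [0.5174, 0.066, 0.2007]
orientation: [0.519, 0.48, -0.48, -0.519]
wrist_force: [1.0, 0.3, -0.8]
finger_gap: 0.0001
time_s: 22.0
tool_pos: [0.4545, 0.0708, 0.164]
orientation: [-0.518, -0.479, 0.482, 0.52]
wrist_force: [-0.4, -0.1, 1.0]
finger_gap: 0.0001
0.4477865634050561 0.10537750909432625 0.16401751488213037 [-0.4 -0.1  1. ]
```

```bash
M='python3 -m crank'; $M '[[0,5,3,0,0],[0,5,3,0,0],[0,4,2,0,0],[0,4,2,0,0],[0,3,1,0,0],[0,0,0,0,0]]'
$M '[[0,3,0,0,0],[0,3,0,0,0],[0,0,0,0,0]]'
$M '[[0,2,0,0,0],[0,0,0,0,0]]'
$M '[[0,2,0,0,0],[0,0,0,0,0]]'
```

```text
time_s: 22.6
tool_pos: [0.4458, 0.0715, 0.1436]
orientation: [-0.518, -0.48, 0.481, 0.519]
wrist_force: [0.3, 0.3, -0.1]
finger_gap: 0.0001
time_s: 22.85
tool_pos: [0.4462, 0.0715, 0.1378]
orientation: [-0.519, -0.48, 0.481, 0.519]
wrist_force: [0.1, -0.4, 1.5]
finger_gap: -0.0003
time_s: 23.02
tool_pos: [0.4465, 0.0715, 0.1362]
orientation: [-0.519, -0.48, 0.48, 0.519]
wrist_force: [-0.3, 0.7, 0.3]
finger_gap: 0.0002
time_s: 23.18
tool_pos: [0.4467, 0.0715, 0.1343]
orientation: [0.519, 0.48, -0.48, -0.519]
wrist_force: [0.1, 0.2, 0.9]
finger_gap: 0.0001
```

```bash
M='python3 -m crank'; for k in 1 2 3 4; do $M '[[0,1,0,0,0],[0,1,0,0,0],[0,0,0,0,0]]' | egrep 'tool|force'; done
```

```text
tool_pos: [0.4465, 0.0715, 0.1323]
wrist_force: [-1.2, -0.6, -0.0]
tool_pos: [0.4466, 0.0715, 0.1312]
wrist_force: [-3.4, -0.3, 9.8]
tool_pos: [0.4463, 0.0715, 0.1289]
wrist_force: [-1.9, -0.3, 4.5]
tool_pos: [0.4466, 0.0714, 0.1263]
wrist_force: [-0.1, -0.1, 0.2]
```

```bash
M='python3 -m crank'; for k in 1 2 3; do $M '[[0,1,0,0,0],[0,1,0,0,0],[0,0,0,0,0]]' | egrep 'tool|force'; done
```

```text
tool_pos: [0.4467, 0.0715, 0.1242]
wrist_force: [1.6, 0.3, 0.1]
tool_pos: [0.4466, 0.0715, 0.1223]
wrist_force: [-0.2, -0.9, 0.3]
tool_pos: [0.4467, 0.0715, 0.1216]
wrist_force: [-4.1, 1.0, 10.3]
```

```bash
M='python3 -m crank'; $M '[[0,1,0,0,0],[0,1,0,0,0],[0,0,0,0,0],[0,0,0,0,0]]' | egrep 'tool|force'
$M '[[0,-2,0,0,0],[0,-3,0,0,0],[0,-5,0,0,0],[0,-20,0,0,0],[0,-30,0,0,0],[0,-35,0,0,0],[0,-35,0,0,0],[0,-35,0,0,0],[0,0,0,0,0],[0,0,0,0,0],[0,0,0,0,0]]'
python3 - <<'E'
from h import *
im=camera("wrist");i=camera_info("wrist");cv2.imwrite("pics/w7.png",im[:,:,::-1]);np.save("w7.npy",np.array(i["cam_to_world"]))
B=np.array([np.cos(np.radians(-4.39)),np.sin(np.radians(-4.39))]);N=np.array([-B[1],B[0]])
print("expected lid edge px (outer face, z.049)",proj(i,[[*(b*B+n*N),z] for b,n,z in((.425,.0327,.049),(.425,.1786,.049),(.546,.0327,.049),(.546,.1786,.049))]).round(0).tolist())
g=cv2.cvtColor(im,cv2.COLOR_RGB2GRAY);h=np.abs(g[:,1:].astype(int)-g[:,:-1])
for c in(170,300,): print(c,[(r,int(g[r,c])) for r in range(40,250,6)])
for r in(150,200): print(r,[(c,int(g[r,c])) for c in range(120,400,8)])
t=camera("top");cv2.imwrite("pics/t7.png",t[:,:,::-1]);s=camera("side");cv2.imwrite("pics/s7.png",s[:,:,::-1])
E
```

```text
tool_pos: [0.4468, 0.0715, 0.1214]
wrist_force: [-9.6, -0.0, 25.4]
time_s: 26.18
tool_pos: [0.4464, 0.0715, 0.2832]
orientation: [-0.519, -0.48, 0.48, 0.519]
wrist_force: [0.2, -0.4, -0.6]
finger_gap: -0.0
expected lid edge px (outer face, z.049) [[178.0, 156.0], [337.0, 156.0], [186.0, 272.0], [329.0, 272.0]]
170 [(40, 64), (46, 63), (52, 58), (58, 54), (64, 52), (70, 50), (76, 53), (82, 55), (88, 59), (94, 58), (100, 56), (106, 54), (112, 56), (118, 55), (124, 55), (130, 58), (136, 57), (142, 59), (148, 59), (154, 61), (160, 61), (166, 64), (172, 65), (178, 66), (184, 66), (190, 67), (196, 68), (202, 66), (208, 63), (214, 63), (220, 66), (226, 64), (232, 62), (238, 59), (244, 58)]
300 [(40, 60), (46, 51), (52, 50), (58, 50), (64, 50), (70, 53), (76, 53), (82, 54), (88, 59), (94, 64), (100, 62), (106, 79), (112, 101), (118, 174), (124, 185), (130, 183), (136, 181), (142, 96), (148, 173), (154, 194), (160, 221), (166, 221), (172, 220), (178, 220), (184, 220), (190, 219), (196, 219), (202, 218), (208, 217), (214, 216), (220, 216), (226, 215), (232, 213), (238, 212), (244, 211)]
150 [(120, 53), (128, 53), (136, 53), (144, 54), (152, 55), (160, 58), (168, 60), (176, 76), (184, 183), (192, 184), (200, 186), (208, 187), (216, 188), (224, 189), (232, 189), (240, 188), (248, 190), (256, 191), (264, 192), (272, 192), (280, 189), (288, 197), (296, 197), (304, 197), (312, 197), (320, 197), (328, 196), (336, 182), (344, 66), (352, 64), (360, 60), (368, 56), (376, 55), (384, 55), (392, 54)]
200 [(120, 54), (128, 55), (136, 58), (144, 58), (152, 59), (160, 62), (168, 65), (176, 69), (184, 204), (192, 210), (200, 211), (208, 212), (216, 213), (224, 214), (232, 213), (240, 83), (248, 83), (256, 84), (264, 85), (272, 86), (280, 164), (288, 218), (296, 218), (304, 218), (312, 218), (320, 218), (328, 218), (336, 77), (344, 73), (352, 68), (360, 65), (368, 62), (376, 57), (384, 52), (392, 53)]
```

```bash
python3 - <<'E'
from h import *
a=cv2.imread("pics/side0.png",0);b=cv2.imread("pics/s7.png",0)
print("side lid area before/after",a[160:190:10,265:290:5].tolist(),b[160:190:10,265:290:5].tolist())
t0=cv2.imread("pics/top0.png").astype(int);t1=cv2.imread("pics/t7.png").astype(int);d=(np.abs(t1-t0).max(2)>40).astype(np.uint8)
n,l,st,c=cv2.connectedComponentsWithStats(d);print("top changed blobs (x,y,w,h,n)",[s.tolist() for s in st[1:] if s[4]>8])
i=camera_info("side")
B=np.array([np.cos(np.radians(-4.39)),np.sin(np.radians(-4.39))]);N=np.array([-B[1],B[0]])
e=proj(i,[[*(.425*B+.1057*N),.049],[*(.425*B+.0327*N),.049],[*(.546*B+.0327*N),.049]]);print("lid edge px side expected",e.round(1).tolist())
x,y=e[1].astype(int)
print("col below/above near-right lid corner",b[y-14:y+20,x+3].tolist())
# current wrist frame: lid front corners measured
w={**camera_info("wrist"),"cam_to_world":np.load("w7.npy")};g=cv2.imread("pics/w7.png",0)
print("rows",[ (c,g[140:165,c].tolist()) for c in(200,310)])
for z in (.044,.049,.054,.060): 
    v=cast(w,[(181.5,200),(333.5,200)],z);print(z,np.linalg.norm(v[1]-v[0]).round(4))
E
```

```text
side lid area before/after [[125, 130, 137, 128, 136], [128, 130, 126, 133, 132], [135, 136, 122, 131, 135]] [[31, 31, 31, 31, 31], [35, 32, 32, 33, 33], [35, 35, 35, 35, 36]]
top changed blobs (x,y,w,h,n) [[142, 124, 152, 260, 21315], [361, 193, 37, 17, 343], [246, 215, 11, 3, 17], [0, 235, 45, 42, 944]]
lid edge px side expected [[232.4, 198.4], [243.6, 207.8], [283.5, 200.5]]
col below/above near-right lid corner [133, 80, 53, 61, 92, 137, 178, 202, 208, 209, 210, 210, 209, 205, 187, 159, 141, 139, 125, 106, 97, 97, 97, 96, 97, 99, 105, 112, 109, 97, 81, 65, 55, 54]
rows [(200, [211, 213, 203, 169, 117, 87, 90, 113, 151, 178, 185, 177, 163, 170, 189, 202, 208, 211, 212, 212, 212, 212, 212, 212, 212]), (310, [164, 129, 95, 85, 90, 97, 106, 134, 172, 193, 196, 188, 173, 175, 193, 208, 216, 220, 220, 221, 220, 220, 220, 221, 221])]
0.044 0.1472
0.049 0.1448
0.054 0.1424
0.06 0.1395
```

```bash
M='python3 -m crank'; $M '[[-40,-5,0,0,0],[-40,-5,0,0,0],[-40,-5,0,0,0],[-40,-5,0,0,0],[-40,0,0,0,0],[-40,0,0,0,0],[0,0,0,0,0],[0,0,0,0,0]]'
python3 - <<'E'
from h import *
i=camera_info("top");cv2.imwrite("pics/t8.png",camera("top")[:,:,::-1])
t0=cv2.imread("pics/top0.png").astype(int);t1=cv2.imread("pics/t8.png").astype(int);D=np.abs(t1-t0).max(2);d=(D>40).astype(np.uint8)
n,l,st,c=cv2.connectedComponentsWithStats(d);print([s.tolist() for s in st[1:] if s[4]>8])
for n,(x,y,w,h) in dict(mug=(130,120,30,40),stapler=(145,203,58,20),pad=(305,160,35,30),thin=(350,212,45,25)).items(): print(n,D[y:y+h,x:x+w].max(),(D[y:y+h,x:x+w]>25).sum())
B=np.array([np.cos(np.radians(-4.39)),np.sin(np.radians(-4.39))]);N=np.array([-B[1],B[0]])
print("lid shut outline expected px",proj(i,[[*(b*B+n*N),.049] for b,n in((.425,.1057),(.546,.1057))]).round(1).tolist())
g=cv2.imread("pics/t8.png",0);print("col261 rows",g[150:240:2,261].tolist());print(g[184:236:2,243].tolist())
E
```

```text
time_s: 27.0
tool_pos: [0.4273, -0.1694, 0.3021]
orientation: [-0.519, -0.479, 0.479, 0.521]
wrist_force: [0.3, 0.2, -0.1]
finger_gap: -0.0001
[[156, 147, 328, 237, 28789], [234, 155, 55, 31, 1030], [234, 181, 44, 40, 559], [0, 235, 45, 42, 939]]
mug 30 10
stapler 35 10
pad 33 6
thin 219 1003
lid shut outline expected px [[250.8, 218.6], [259.4, 178.8]]
col261 rows [64, 63, 61, 62, 65, 71, 61, 71, 82, 38, 44, 44, 55, 74, 178, 218, 217, 218, 219, 221, 223, 88, 76, 76, 74, 74, 87, 103, 119, 183, 228, 226, 227, 226, 227, 222, 185, 82, 130, 152, 95, 154, 133, 60, 56]
[219, 222, 222, 223, 223, 224, 227, 223, 226, 226, 227, 227, 229, 229, 228, 231, 229, 198, 80, 191, 190, 189, 170, 116, 78, 58]
```

```bash
python3 -c "
from bench import *
print(sign_off())"
```

```text
the job is handed in; nothing more can be done
None
```

The thick cassette is in the label maker's bay, printed face up with its cut corner at the filled corner. The lid is shut and stayed shut after I let go. I handed the job in at about 27 s of the 62 s allowed.

- **Cassette:** I lifted it out of the far rack slot, stood it on the cabinet and tipped it flat. I then gripped it across its 60 mm and lowered it into the bay. It touched bottom with the TCP at 88.9 mm, against 88.8 mm expected for the bay floor, and the wrist picture after release showed it lying in place.
- **Lid:** I swung it over from behind and pressed near the free edge. The resistance peaked at about 10 N and then dropped away. The lid met its stop, and I pressed to about 25 N before lifting off.
- **Staying shut:** pictures about 2 s and 3 s after release still fit a shut lid, with its front edge and width within 1 to 2 mm of those expected.
- **Other things:** the mug, stapler and sticky pad are unchanged in the last top picture. In the picture before it, the only change at the rack was the thick cassette gone.

**Checks that disagreed or are less certain:**
- The lid's starting angle came out at about 1.75 rad instead of 1.95. I allowed for this in the approach and it caused no trouble.
- The 12-picture limit was used up before the lid moved, so every lid check is from pixel values and forces, not from a viewed picture.
- In the last top picture the arm hid the thin cassette, so that check rests on the earlier one.

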